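Roll a drill core into the length gauge and close the gauge on it

TASK

The grey-brown drill core lying on the worktop is cracked and would come apart if it were gripped or picked up, so roll it: push it by its side with the fingertips, across the worktop and up the gauge's ramp, until it drops into the V and lies square in it between the two heads. Then push the red sliding head along its rail until the core is held snug, end to end, between the two steel anvils, and leave it so. Push gently, never squeeze or lift the core, and leave the things round about where they are.

Things in the scene. Friction and masses are not known exactly. Their poses are not given: they have to be found in the camera images.
- core: The loose grey-brown stone drill core: a plain solid cylinder 48 mm in diameter, 110 mm long, about 0.5 kg, lying on its side, with a narrow red crayon line along its length. Origin at its centre (24 mm above the worktop at first); its y axis runs along the cylinder, its z axis goes out through the crayon line, straight up at the start. Smooth (friction about 0.4); rolls easily, soon stops.
- gauge: The core length gauge, a fixed metal fixture 250 mm long. Origin at worktop height under the middle of the bottom of its V; z up, y along the V (fixed blue head at the +y end, red sliding head at the -y end), x across it. From the -x side (the robot's) a ramp rises evenly over the gauge's whole length, from x = -88 mm (1 mm high) to the lip at x = -18 mm.
- lip (a point): Middle of the lip at the top of the ramp, 15 mm above the worktop, at gauge x = -18 mm. Beyond it the bed falls into the V.
- v_seat (a point): Where the core's centre axis lies once it is in the V: gauge x = 0, y = 0, 32.7 mm above the worktop. The V has 120 degrees between its sides; its bottom is 5 mm above the worktop, its far side rises to 22 mm at gauge x = 30 mm, and behind it stands a square rail with a scale, x = 30 to 52 mm, 36 mm high.
- fixed_anvil (a point): Middle of the face of the fixed anvil, a steel disc 30 mm across, at gauge y = +92.5 mm, looking to gauge -y. The blue head that carries it is 60 mm high and covers gauge x = -24 to 52 mm.
- head (a joint): Red sliding head: its travel in m from fully open towards the fixed head (gauge +y), 0 to 0.10. Its anvil face is at gauge y = -92.5 mm + travel: the anvils stand 185 mm apart when open, 110 mm (the core's length) at travel 0.075. Rail friction about 2 N, it stays where it is left; sliding the core along the V too, about 4 to 7 N are needed.
- head_push (a point): Middle of the flat outer (gauge -y) face of the red head, to be pushed towards gauge +y: at gauge x = 0, 45 mm above the worktop, 26.5 mm behind the head's anvil face. The face is 74 mm wide (gauge x = -24 to 50 mm) and 16 to 62 mm above the worktop. The gauge's bed, at most 22 mm high there, runs on under the space behind it by about 6 mm plus the travel.
- vial: Squat glass vial with a stopper, 36 mm in diameter, 55 mm high, standing; a bystander. Origin at the centre of its underside.
- petri_dish: Clear round dish of grains, 60 mm across, 13 mm high; a bystander. Origin at the centre of its underside.
- loupe: Small folding loupe, 36 x 26 x 16 mm; a bystander. Origin at the centre of its underside.
- marker: Blue and white marker pen lying down, 135 mm long (its y), 16 mm thick; a bystander. Origin at the centre of its underside.

How it is judged:
By the outcome, as a careful person would: the job done as asked, in the order asked, and still so for the second after the job is handed in, with the robot touching nothing.
It also fails if it takes over 51 s, if anything falls off the work surface, if the arm or the gripper's body presses on something with over 40 N, if the wrist force passes 120 N, or if a joint passes its speed limit or range.

ROBOT

A 7-joint arm with a two-finger parallel gripper is mounted at the origin on a cart in front of the work surface, level with it; the furniture and walls round the work are solid. World frame = base frame: x ahead of the robot, y to its left, z up, the work surface at z = 0. Lengths are in m, angles in rad, forces in N, time in s.
With the tool pointing down it reaches from about 0.4 to 0.875 m from the base axis. Payload 19.3 kg.
Tool frame: the origin (TCP) lies midway between the tips of the shut fingers; the grasp point (between the pads) lies 19 mm behind it; z points along the fingers, y is the line along which they close (so a half turn about z gives the same grasp; the last joint's range is limited). The gripper opens to 85 mm and grips with 20 to 120 N. Pads are 22 mm wide; open, the fingers measure 114 mm over their backs; the gripper's body (76 mm by 85 mm) begins 54 mm behind the grasp point. The pads swing forward as they close: fully open they stand 13 mm farther back than shut.
Start: joints at [-1.315, 0.521, -0.036, 1.599, 0.021, 1.021, -0.113], TCP at [0.2, 0.592, 0.231] pointing down, gripper open.
Joint ranges: [-2.91, 2.91], [-0.3, 2.13], [-1.5, 1.42], [0.17, 2.43], [-1.26, 4.41], [0.16, 1.93], [-2.52, 2.52]. Speed limits (rad/s): [1.89, 1.89, 2.39, 2.39, 3.01, 3.01, 3.01].

INTERFACE

Orientations are given as [roll, pitch, yaw] about the fixed x, y, z axes, in that order (R = Rz(yaw) Ry(pitch) Rx(roll)).
In Python, from workcell import bot, optics, order, sensors gives the robot as it stands (bot), with the cameras (optics), the job (order) and the readings (sensors).
- The arm moves only by the shell command python3 nudge.py [FORCE], which reads ROWS from standard input. ROWS is a JSON list that holds a single list of rows (three levels of brackets), with 1 to 5 rows, each of 7 numbers: the finger opening in m, then dx, dy, dz in a scale on which 1.0 is 0.8 m, then a rotation vector rx, ry, rz in parts of the range, where 1.0 means pi rad; each row is the pose to reach, as a shift and turn from the pose commanded when the command began, along the tool's axes at that moment; what a row does not reach only later rows make up. A row lasts 1/8 s, in which the tool goes at most 0.0625 m and 0.188 rad, less where a joint would pass 70% of its speed; a pose out of reach is approached as far as the arm can. The fingers move at their own pace and stop on an object; FORCE is the grip in N (left out, the last holds). Time passes only in rows, so rows that do not move let the fingers close. It prints the time, the measured TCP pose, the force, the opening and the grip force at its end. No shift or turn number may pass 1 either way. Input that does not fit is refused with a message, and nothing moves.
- sensors.observe(): the state, without advancing time (a new reading comes with each control period).
- optics.grab_frame(name): name is "side" or "top" or "wrist"; returns the picture (400x640x3 uint8, blue, green, red); there is no depth.
- optics.calibration(name): a dict with "vfov" (degrees; the focal length in pixels is half the picture's height over the tangent of half this angle, whatever the lens; pixels are square), "cx", "cy" (the principal point, pixels), "eye" and "attitude" of the camera in the world. Camera axes: x right, y down, z forward; pixel columns grow to the right and rows downward; lengths in m; the calibration is good to about 2 mm. A picture is of the moment at which its call begins: read the wrist's pose just before it. calibration takes no time and is no camera call; for the wrist camera it gives the pose at the moment of the call.
- order.job_done(): hands the job in; it is judged then, once.
The state is a dict: "clock": time; "qpos": joint angles; "qd": joint speeds; "joint_efforts": joint torques, N m; "position": TCP position; "tool_rot": TCP orientation; "force": force on the tool from outside, world axes, zero at the start; "moment": the same for the moment, N m; "grip_width": finger opening in m; "finger_force": force on a finger pad.
Only numpy, scipy, OpenCV 4.12 (cv2) and the standard library are available. Lean on these libraries where they do the work, as an engineer would, in place of code of your own. Each camera call takes 0.05 s, during which the arm holds its last target. There are 200 camera calls.

## Working session

There is one attempt and no reset: what is moved stays moved. The work goes in short steps, Python scripts to look and compute and a shell command to move; the robot and the scene stay as the last step left them, time stands still between calls to the robot, and variables do not carry over. Pictures are saved under pics/ and viewed, at most 14 in all, crops included, and the job is handed in when it is done.

```bash
ls; mkdir -p pics
python3 - <<'E'
from workcell import bot, optics, order, sensors
import cv2
for n in("top","side"):
    im=optics.grab_frame(n); cv2.imwrite(f"pics/{n}0.png",im); print(n,optics.calibration(n))
s=sensors.observe(); print(s)
E
```

```text
nudge.py
pics
workcell.py
top {'vfov': 44.1118507461533, 'cx': 315.8784135941595, 'cy': 198.92116376299114, 'eye': array([ 0.35369325, -0.12025485,  0.9551633 ]), 'attitude': array([-2.94820601,  0.01334304, -1.55132761])}
side {'vfov': 53.751420128611336, 'cx': 314.5291759442491, 'cy': 195.95978744379818, 'eye': array([ 0.0768684 , -0.69655153,  0.56769046]), 'attitude': array([-2.17202516,  0.01596591, -0.65859293])}
{'clock': 0.1, 'qpos': array([-1.31518407,  0.5219105 , -0.03628625,  1.59991372,  0.02120915,
        1.02111498, -0.1128016 ]), 'qd': array([-2.97875536e-04, -2.38852255e-03, -6.28435071e-04, -4.36798504e-04,
        1.07631951e-03, -1.35393975e-03, -2.16809174e-05]), 'joint_efforts': array([ 3.25301706e-03, -9.28472614e+01,  1.98404945e+00, -3.70542812e+01,
        1.82515261e-02,  5.22882197e-03,  3.71195222e-05]), 'position': array([0.20001431, 0.5918316 , 0.23082447]), 'tool_rot': array([-3.14063571e+00,  9.50803502e-05,  2.81573626e+00]), 'force': array([-2.25312779e-04, -5.10130599e-01,  9.54767908e-01]), 'moment': array([0.00980586, 0.05182726, 0.02600749]), 'finger_force': 0.0, 'grip_width': 0.08579013702155358}
```

View pics/top0.png

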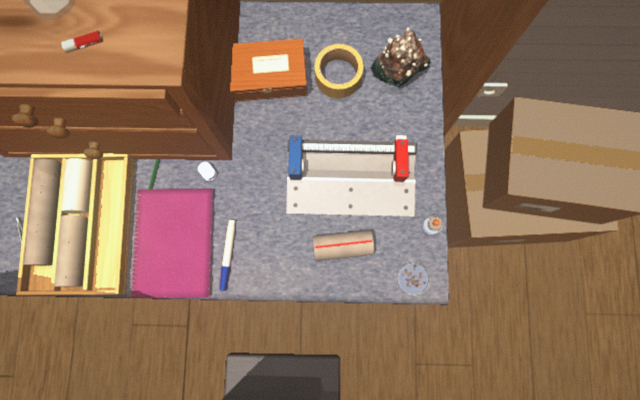

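View pics/side0.png

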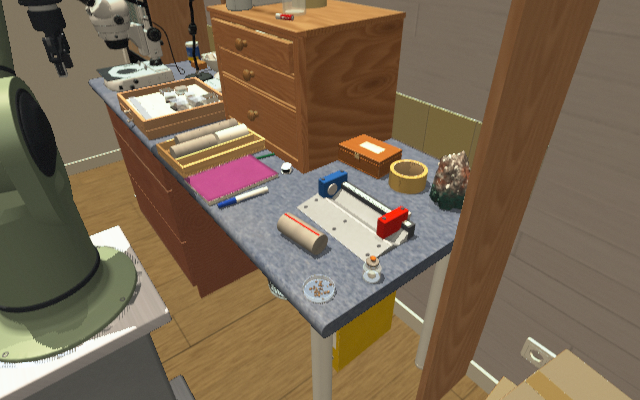

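The top view shows the core at about (343,245), the gauge across (287–415, 137–216) with the blue head at (296,158) and the red at (401,158). The vial is at (433,226), the dish at (412,279) and the marker at (228,255). The side view agrees.

```bash
cat > h.py <<'E'
from workcell import bot, optics, order, sensors
import numpy as np,cv2
from scipy.spatial.transform import Rotation as R
def ray(n,u,v,z,c=None):
    c=c or optics.calibration(n); f=200/np.tan(np.radians(c['vfov']/2))
    d=R.from_euler('xyz',c['attitude']).apply([(u-c['cx'])/f,(v-c['cy'])/f,1]); e=np.array(c['eye'])
    return e+d*(z-e[2])/d[2]
def proj(n,p):
    c=optics.calibration(n); f=200/np.tan(np.radians(c['vfov']/2))
    q=R.from_euler('xyz',c['attitude']).inv().apply(np.array(p)-c['eye'])
    return q[...,:2]/q[...,2:]*f+[c['cx'],c['cy']]
def big(m):
    c=max(cv2.findContours(m.astype(np.uint8),0,2)[0],key=cv2.contourArea); return c
def lines(im,n="top"):
    hsv=cv2.cvtColor(im,cv2.COLOR_BGR2HSV)
    return hsv
E
python3 - <<'E'
from h import *
im=cv2.imread('pics/top0.png');hsv=cv2.cvtColor(im,40);H,S,V=[hsv[...,i].astype(int) for i in range(3)]
yy,xx=np.mgrid[:400,:640]
def roi(a,b,c,d): return (xx>a)&(xx<b)&(yy>c)&(yy<d)
red=((H<8)|(H>172))&(S>130)&(V>90)
def show(name,m,z):
    c=big(m); r=cv2.minAreaRect(c); b=cv2.boxPoints(r)
    print(name,np.round(r[0],1),np.round(r[1],1),round(r[2],1),'w:',[np.round(ray('top',*p,z)[:2],4).tolist() for p in b],'c',np.round(ray('top',*r[0],z),4)[:2])
show('crayon',red&roi(300,385,225,265),.048)
core=(S>60)&((H<25)|(H>172))&roi(300,385,222,268)
show('core',core,.03)
show('plate',(S<40)&(V>150)&roi(275,425,176,225),.008)
show('redhead',red&roi(385,425,130,190),.062)
show('blue',(H>100)&(H<125)&(S>150)&roi(280,310,130,190),.060)
show('vial',((S<60)&(V>150)|((S>110)&(H<25)))&roi(420,446,212,240),.03)
for n,p in dict(dish=(413,279),vial=(433,226),markA=(231,222),markB=(224,289),loupe=(206,171)).items(): print(n,np.round(ray('top',*p,0.01),3))
vis=cv2.resize(im[120:300,270:450],None,fx=3.3,fy=3.3,interpolation=cv2.INTER_CUBIC); cv2.imwrite('pics/crop1.png',vis)
E
```

```text
crayon [343.  243.7] [ 2.  56.4] 83.4 w: [[0.4431, -0.1046], [0.4568, -0.2075], [0.4532, -0.2079], [0.4394, -0.105]] c [ 0.4481 -0.1562]
core [343.2 245. ] [23.6 58.8] 84.0 w: [[0.4627, -0.0999], [0.4763, -0.2098], [0.4323, -0.2143], [0.4189, -0.1055]] c [ 0.4474 -0.1574]
plate [350.  200.5] [ 47. 148.] 90.0 w: [[0.5817, -0.0244], [0.5864, -0.3158], [0.4931, -0.3137], [0.4881, -0.0277]] c [ 0.5369 -0.1707]
redhead [401.  159.5] [14. 41.] 0.0 w: [[0.5665, -0.2491], [0.6459, -0.2499], [0.6463, -0.2762], [0.567, -0.2749]] c [ 0.6061 -0.2625]
blue [299. 138.] [0. 0.] 0.0 w: [[0.6458, -0.0706], [0.6458, -0.0706], [0.6458, -0.0706], [0.6458, -0.0706]] c [ 0.6458 -0.0706]
vial [433.  227.5] [23. 24.] 90.0 w: [[0.5051, -0.3039], [0.5058, -0.3491], [0.4622, -0.3478], [0.4614, -0.3029]] c [ 0.4835 -0.3259]
dish [ 0.388 -0.29   0.01 ]
vial [ 0.489 -0.33   0.01 ]
markA [0.49 0.06 0.01]
markB [0.362 0.066 0.01 ]
loupe [0.591 0.115 0.01 ]
```

View pics/crop1.png

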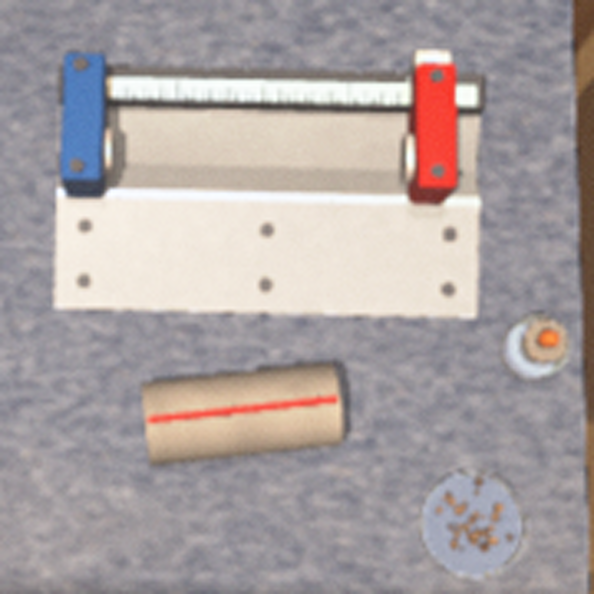

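Crop (×3.3, offset 270,120): plate front corners are at (54,307) and (478,317), lip ends at (56,190) and (480,201). The core is tilted a few degrees relative to the gauge.

Run:
```python
from h import *
k=lambda u,v,z: ray('top',270+u/3.3,120+v/3.3,z)
F=[k(54,307,.001),k(478,317,.001)]; L=[k(56,190,.015),k(480,201,.015)]
print(np.round(F,4),np.round(L,4))
for a,b in(F,L): print(np.linalg.norm((a-b)[:2]), 'yaw',np.arctan2(-(a-b)[0],(a-b)[1]))
mF=(F[0]+F[1])/2; mL=(L[0]+L[1])/2; print('mids',mF,mL)
yw=np.mean([np.arctan2(-(a-b)[0],(a-b)[1]) for a,b in(F,L)])
ex=np.array([np.cos(yw),np.sin(yw)]);ey=np.array([-ex[1],ex[0]])
o=((mF[:2]+.088*ex)+(mL[:2]+.018*ex))/2; print('yaw',yw,'origin',o, mF[:2]+.088*ex, mL[:2]+.018*ex)
c=np.array([.4481,-.1562])-o; print('core in gauge',c@ex,c@ey,'rel yaw',.132-yw)
# red head face outer bottom etc top corners
for p in((414,60),(456,60),(414,192),(456,192)): q=k(*p,.062)[:2]-o; print('red',q@ex,q@ey)
for p in((64,52),(105,52),(64,182),(103,182)): q=k(*p,.06)[:2]-o; print('blue',q@ex,q@ey)
# side check
for nm,g in dict(frontP=(-.088,.125,.001),frontM=(-.088,-.125,.001),lipM=(-.018,-.125,.015)).items():
    w=np.r_[o+g[0]*ex+g[1]*ey,g[2]]; print('side',nm,proj('side',w))
print('side crayon',proj('side',np.array([[.4413,-.1048,.048],[.455,-.2077,.048]])))
im=cv2.imread('pics/side0.png');hsv=cv2.cvtColor(im,40)
m=((hsv[...,0]<8)|(hsv[...,0]>172))&(hsv[...,1]>120);m[:, :270]=0;m[:,335:]=0;m[:205]=0;m[250:]=0
ys,xs=np.nonzero(m);print('side crayon seen',xs.min(),ys[xs.argmin()],xs.max(),ys[xs.argmax()])
```

```text
[[ 0.5111 -0.0466  0.001 ]
 [ 0.5095 -0.2977  0.001 ]] [[ 0.5792 -0.0467  0.015 ]
 [ 0.5766 -0.2975  0.015 ]]
0.2510866928147598 yaw -0.006615649607258168
0.25089523015862053 yaw -0.010369768842208813
mids [ 0.51029779 -0.17211655  0.001     ] [ 0.57789489 -0.17210651  0.015     ]
yaw -0.00849270922473349 origin [ 0.59709443 -0.17256163] [ 0.59829462 -0.17286389] [ 0.59589424 -0.17225937]
core in gauge -0.14912800916642885 0.015095692731701232 rel yaw 0.1404927092247335
red 0.05112754877690804 -0.07967913751159247
red 0.0516923688914741 -0.10360603657832668
red -0.02637964725972791 -0.07945069360663233
red -0.025796513655674667 -0.10299580851558522
blue 0.05185354442192928 0.12072157198743588
blue 0.05240833475876223 0.0971481032123247
blue -0.024969976962861646 0.11777930279431434
blue -0.024425312775436782 0.09571027472646343
side frontP [295.72133609 207.15183787]
side frontM [366.64749218 264.16026257]
side lipM [391.53245274 244.61857315]
side crayon [[284.56494291 213.57945744]
 [318.53874446 234.71394362]]
side crayon seen 285 213 318 234
```

Gauge origin is at world (0.597, −0.1726) with yaw −0.0085. The core is at gauge (−0.149, +0.015), yawed +0.14. Both sizes check (251 mm long) and the side view agrees within 1 px. The red head stands about 16 mm in from fully open.

My plan is to put the two fingertips 60 mm apart and parallel to the V behind the core, so the push squares it. First I'll swing round.

The manual's scale: shifts go in shares of 0.8 m and turns go in shares of pi rad. Converting my numbers, -0.229 m / 0.8 = -0.2863, -0.178 m / 0.8 = -0.2225, -0.317 rad / 3.1416 = -0.1009.

```bash
echo '[[[0.06, -0.0575, -0.045, 0, 0, 0, -0.0202], [0.06, -0.115, -0.0888, 0, 0, 0, -0.0404], [0.06, -0.1713, -0.1338, 0, 0, 0, -0.0605], [0.06, -0.2288, -0.1775, 0, 0, 0, -0.0809], [0.06, -0.2863, -0.2225, 0, 0, 0, -0.1009]]]' | python3 nudge.py; python3 -c "
from h import *;s=sensors.observe();print(s['position'],s['tool_rot'],s['qpos'])"
```

```text
clock: 0.72
position: [0.3608, 0.3485, 0.2312]
tool_rot: [-3.141, -0.0, 3.135]
force: [1.3, 0.4, -0.9]
grip_width: 0.0597
finger_force: 0.0
[0.36078148 0.34845545 0.23122858] [-3.14148224e+00 -1.40812976e-05  3.13496795e+00] [-0.8412047   0.32671052 -0.05673297  1.91765635  0.02334466  0.89794306
  0.65467681]
```

```bash
echo '[[[0.06, -0.0175, -0.0675, 0, 0, 0, 0], [0.06, -0.035, -0.135, 0, 0, 0, 0], [0.06, -0.0525, -0.2025, 0, 0, 0, 0], [0.06, -0.07, -0.27, 0, 0, 0, 0], [0.06, -0.075, -0.3375, 0, 0, 0, 0]]]' | python3 nudge.py; echo '[[[0.06, 0.0063, -0.075, 0, 0, 0, 0], [0.06, 0.015, -0.15, 0, 0, 0, 0], [0.06, 0.025, -0.225, 0, 0, 0, 0], [0.06, 0.0375, -0.2975, 0.0375, 0, 0, 0], [0.06, 0.0438, -0.2975, 0.1125, 0, 0, 0]]]' | python3 nudge.py; python3 -c "
from h import *;s=sensors.observe();print(s['position'],s['tool_rot'],s['qpos'])"
```

```text
clock: 1.35
position: [0.4179, 0.0778, 0.2313]
tool_rot: [-3.142, 0.0, 3.132]
force: [1.1, -0.1, 1.1]
grip_width: 0.0603
finger_force: 0.0
clock: 1.98
position: [0.3813, -0.1616, 0.1417]
tool_rot: [-3.139, 0.005, 3.128]
force: [2.7, 2.2, -1.9]
grip_width: 0.0602
finger_force: 0.0
[ 0.38126261 -0.16161902  0.14169491] [-3.13937125  0.00512904  3.12812005] [ 0.07301963  0.34666538  0.2256154   2.22704802 -0.13884149  0.5748519
  1.95927143]
```

In the tool's units: 0.131 m / 0.8 = 0.1638, 0.05 m / 0.8 = 0.0625.

```bash
echo '[[[0.06, -0.0063, 0.005, 0.0625, 0, 0, 0], [0.06, -0.0063, 0.005, 0.1188, 0, 0, 0], [0.06, -0.0063, 0.005, 0.15, 0, 0, 0], [0.06, -0.0063, 0.005, 0.1638, 0, 0, 0], [0.06, -0.0063, 0.005, 0.1638, 0, 0, 0]]]' | python3 nudge.py
python3 - <<'E'
from h import *
s=sensors.observe();print(s['position'],s['tool_rot'],s['qpos'])
a=optics.grab_frame('side')[150:330,200:440]; cv2.imwrite('pics/s1.png',cv2.resize(a,None,fx=3.2,fy=3.2))
E
```

```text
clock: 2.6
position: [0.3854, -0.1541, 0.0102]
tool_rot: [3.141, -0.001, 3.133]
force: [0.1, -0.4, -0.4]
grip_width: 0.06
finger_force: 0.0
[ 0.38539805 -0.15411521  0.0102431 ] [ 3.14143814e+00 -7.23882551e-04  3.13254610e+00] [ 0.16554015  0.63938686  0.09247751  2.27772862 -0.24013835  0.23374296
  2.03546237]
```

View pics/s1.png

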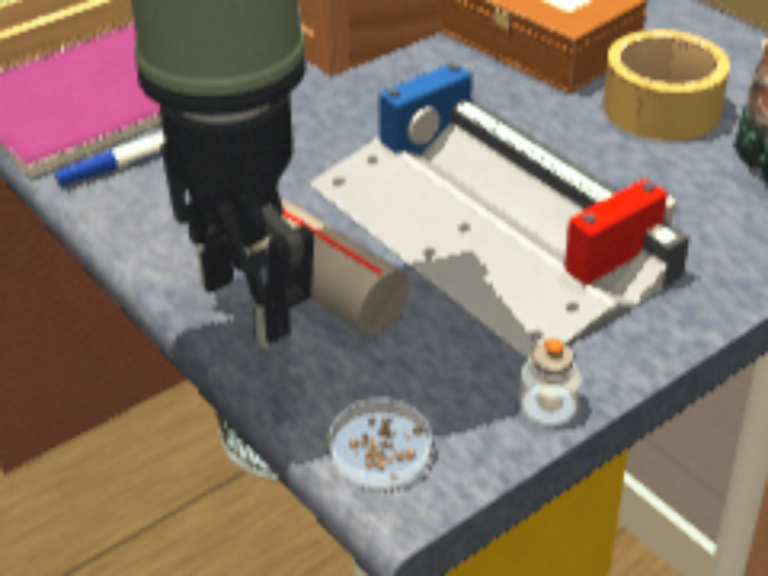

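Fingertips are low behind the core, clear of the dish and vial. Pushing slowly.

In the tool's units: -0.038 m / 0.8 = -0.0475, -0.032 m / 0.8 = -0.04.

```bash
echo '[[[0.06, -0.015, 0, 0, 0, 0, 0], [0.06, -0.025, 0, 0, 0, 0, 0], [0.06, -0.0325, 0, 0, 0, 0, 0], [0.06, -0.04, 0, 0, 0, 0, 0], [0.06, -0.0475, 0, 0, 0, 0, 0]]]' | python3 nudge.py;echo '[[[0.06, -0.0063, 0, 0, 0, 0, 0], [0.06, -0.0125, 0, 0, 0, 0, 0], [0.06, -0.0188, 0, 0, 0, 0, 0], [0.06, -0.025, 0, 0, 0, 0, 0], [0.06, -0.0313, 0, 0, 0, 0, 0]]]' | python3 nudge.py
cat >> h.py <<'E'
o=np.array([.5971,-.1726]);yw=-.0085;ex=np.array([np.cos(yw),np.sin(yw)]);ey=np.array([-ex[1],ex[0]])
def G(p): return np.round([(p[:2]-o)@ex,(p[:2]-o)@ey],4)
def look(name,y0=120,y1=300,x0=270,x1=450,save=True):
    im=optics.grab_frame('top'); s=sensors.observe(); print('tcp',np.round(s['position'],4),'G',G(s['position']),'F',np.round(s['force'],1))
    if save: cv2.imwrite(f'pics/{name}.png',cv2.resize(im[y0:y1,x0:x1],None,fx=3.3,fy=3.3,interpolation=2))
    return im
E
python3 -c "
from h import *; look('t2')"
```

```text
clock: 3.28
position: [0.4239, -0.1544, 0.0103]
tool_rot: [-3.142, -0.0, 3.133]
force: [-0.4, -0.6, 0.5]
grip_width: 0.0602
finger_force: 0.1
clock: 3.9
position: [0.4489, -0.1546, 0.0103]
tool_rot: [-3.142, -0.0, 3.133]
force: [-0.6, -0.3, 0.1]
grip_width: 0.0601
finger_force: 0.1
tcp [ 0.4496 -0.1546  0.0103] G [-0.1476  0.0167] F [0.9 0.7 0.2]
```

View pics/t2.png

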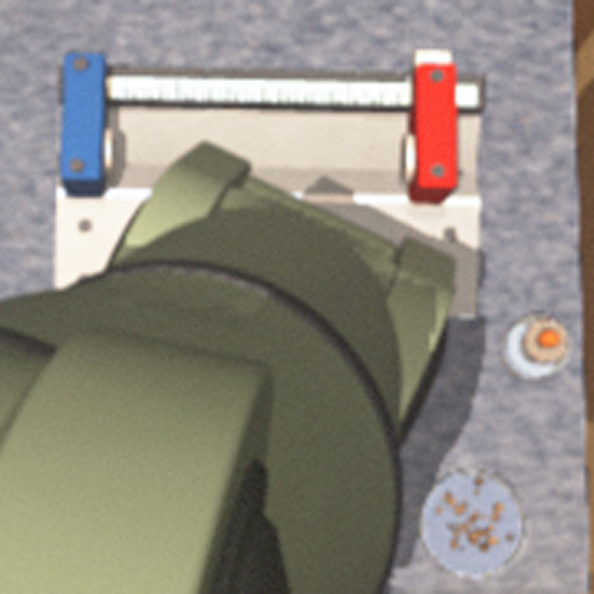

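The arm hides the core from above. I'll use the side and wrist views instead.

Run:
```python
from h import *
print(optics.calibration('wrist'))
a=optics.grab_frame('side')[140:300,250:440]; w=optics.grab_frame('wrist')
cv2.imwrite('pics/w2.png',w);a=cv2.resize(a,(475,400));cv2.imwrite('pics/c2.png',np.vstack([np.hstack([a,np.zeros((400,165,3),np.uint8)])[:,:640],w])[:, :][::1][:800] if 0 else cv2.resize(np.hstack([a,w]),(800,287)))
```

```text
{'vfov': 60.447826373926745, 'cx': 322.36500472325355, 'cy': 197.72194265209257, 'eye': array([ 0.37063212, -0.15327061,  0.15255325]), 'attitude': array([2.83170142e+00, 3.41847819e-04, 1.56153651e+00])}
```

View pics/c2.png

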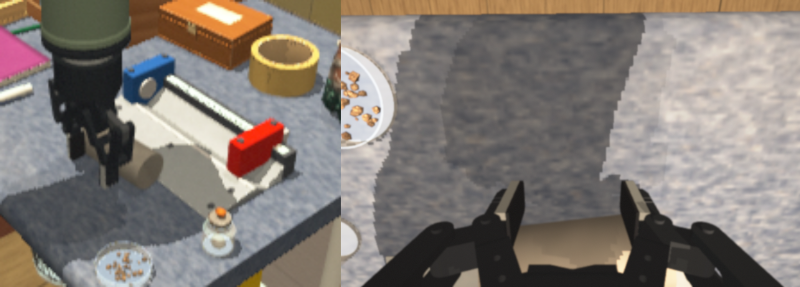

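Side: core in front of the fingers. Wrist: its rear edge runs (243,318)→(396,295), so it may still be tilted. Measuring.

```bash
cat >> h.py <<'E'
def wcore(w=None,c=None,zc=.024,cols=range(250,390,10)):
    # rear silhouette of the core in the wrist view -> axis points
    if w is None: c=optics.calibration('wrist'); w=optics.grab_frame('wrist')
    lab=cv2.cvtColor(cv2.GaussianBlur(w,(5,5),0),cv2.COLOR_BGR2LAB).astype(int)
    P=[]
    e=np.array(c['eye'])
    for u in cols:
        b=lab[200:365,u,2]-128; v=200+np.argmax(b>6)
        if b.max()<=6: continue
        # tangent: axis x so that distance from ray (in xz plane) = .024
        q=ray('wrist',u,v,zc,c); d=q-e; n=np.hypot(d[0],d[2])
        P.append([q[0]+.024*n/abs(d[2]),q[1],v])
    P=np.array(P); return P
E
python3 - <<'E'
from h import *
P=wcore(); print(np.round(P,4)); s=np.polyfit(P[:,1],P[:,0],1); print('slope',s[0],'rel yaw',-s[0]-yw, 'tcp',sensors.observe()['position'])
E
```

```text
[[ 4.972e-01 -1.863e-01  3.190e+02]
 [ 4.966e-01 -1.818e-01  3.180e+02]
 [ 4.961e-01 -1.774e-01  3.170e+02]
 [ 4.950e-01 -1.729e-01  3.150e+02]
 [ 4.945e-01 -1.685e-01  3.140e+02]
 [ 4.939e-01 -1.640e-01  3.130e+02]
 [ 4.934e-01 -1.596e-01  3.120e+02]
 [ 4.929e-01 -1.552e-01  3.110e+02]
 [ 4.923e-01 -1.508e-01  3.100e+02]
 [ 4.918e-01 -1.464e-01  3.090e+02]
 [ 4.913e-01 -1.421e-01  3.080e+02]
 [ 4.908e-01 -1.377e-01  3.070e+02]
 [ 4.903e-01 -1.333e-01  3.060e+02]
 [ 4.892e-01 -1.290e-01  3.040e+02]]
slope -0.133170747251036 rel yaw 0.141670747251036 tcp [ 0.44850506 -0.15462604  0.01027099]
```

The tilt is unchanged because the core rolled freely off the +y finger. On the ramp the push force rises, so a push wide at the +y end should pivot it square. I'll open wide, lower to match the swung-back tips, shift +4 mm and go on.

In the tool's units: -0.011 m / 0.8 = -0.0138, -0.006 m / 0.8 = -0.0075.

```bash
echo '[[[0.085, 0.005, 0.005, 0, 0, 0, 0], [0.085, 0.005, 0.005, 0.0075, 0, 0, 0], [0.085, -0.0013, 0.005, 0.0075, 0, 0, 0], [0.085, -0.0075, 0.005, 0.0075, 0, 0, 0], [0.085, -0.0138, 0.005, 0.0075, 0, 0, 0]]]' | python3 nudge.py;echo '[[[0.085, -0.0063, 0, 0, 0, 0, 0], [0.085, -0.0125, 0, 0, 0, 0, 0], [0.085, -0.0188, 0, 0, 0, 0, 0], [0.085, -0.025, 0, -0.0013, 0, 0, 0], [0.085, -0.0313, 0, -0.0025, 0, 0, 0]]]' | python3 nudge.py
python3 - <<'E'
from h import *
c=optics.calibration('wrist');w=optics.grab_frame('wrist');cv2.imwrite('pics/w3.png',w)
P=wcore(w,c,.030,range(220,420,15)); print(np.round(P,4)); s=np.polyfit(P[:,1],P[:,0],1); print('rel yaw',-s[0]-yw, 'tcp',sensors.observe()['position'])
E
```

```text
clock: 4.72
position: [0.46, -0.1507, 0.0043]
tool_rot: [3.142, -0.0, 3.133]
force: [-1.5, 0.0, 1.1]
grip_width: 0.0847
finger_force: 1.0
clock: 5.35
position: [0.4842, -0.151, 0.0063]
tool_rot: [3.141, -0.001, 3.132]
force: [-5.5, 0.7, 2.7]
grip_width: 0.085
finger_force: 2.8
[[ 5.217e-01 -1.921e-01  3.130e+02]
 [ 5.165e-01 -1.856e-01  3.030e+02]
 [ 5.166e-01 -1.795e-01  3.030e+02]
 [ 5.161e-01 -1.735e-01  3.020e+02]
 [ 5.167e-01 -1.675e-01  3.030e+02]
 [ 5.162e-01 -1.614e-01  3.020e+02]
 [ 5.163e-01 -1.554e-01  3.020e+02]
 [ 5.164e-01 -1.494e-01  3.020e+02]
 [ 5.164e-01 -1.434e-01  3.020e+02]
 [ 5.165e-01 -1.373e-01  3.020e+02]
 [ 5.166e-01 -1.313e-01  3.020e+02]
 [ 5.172e-01 -1.253e-01  3.030e+02]
 [ 5.172e-01 -1.193e-01  3.030e+02]
 [ 5.173e-01 -1.132e-01  3.030e+02]]
rel yaw 0.02382628240316155 tcp [ 0.48526898 -0.15097481  0.00643327]
```

The core is now square against both fingers (axis slope about 0). Continuing up the ramp.

In the tool's units: -0.03 m / 0.8 = -0.0375, -0.018 m / 0.8 = -0.0225.

```bash
echo '[[[0.085, -0.0075, 0, -0.0013, 0, 0, 0], [0.085, -0.015, 0, -0.0025, 0, 0, 0], [0.085, -0.0225, 0, -0.0038, 0, 0, 0], [0.085, -0.03, 0, -0.005, 0, 0, 0], [0.085, -0.0375, 0, -0.0063, 0, 0, 0]]]' | python3 nudge.py
python3 - <<'E'
from h import *
c=optics.calibration('wrist');w=optics.grab_frame('wrist')
a=optics.grab_frame('side')[140:300,250:440];a=cv2.resize(a,(475,400));cv2.imwrite('pics/c3.png',cv2.resize(np.hstack([a,w]),(800,287)))
P=wcore(w,c,.036,range(250,420,15)); s=np.polyfit(P[:,1],P[:,0],1); print('rel yaw',-s[0]-yw,'x',P[:,0].mean(), 'tcp',sensors.observe()['position'])
E
```

```text
clock: 6.02
position: [0.5143, -0.1513, 0.0113]
tool_rot: [3.142, -0.001, 3.133]
force: [-5.4, 0.3, 3.3]
grip_width: 0.085
finger_force: 2.9
rel yaw 0.008326292730617935 x 0.5203566833820882 tcp [ 0.51536732 -0.15124782  0.01139539]
```

View pics/c3.png

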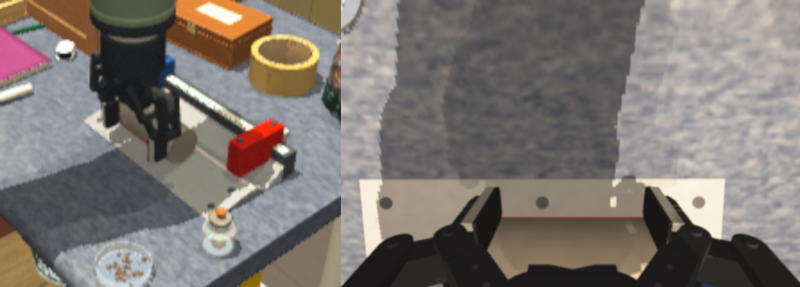

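On the ramp and square; core end just beyond the −y finger. Continuing to the lip.

In the tool's units: -0.024 m / 0.8 = -0.03, -0.021 m / 0.8 = -0.0263.

```bash
echo '[[[0.085, -0.0075, 0, -0.0013, 0, 0, 0], [0.085, -0.015, 0, -0.0025, 0, 0, 0], [0.085, -0.0213, 0, -0.0038, 0, 0, 0], [0.085, -0.0263, 0, -0.0038, 0, 0, 0], [0.085, -0.03, 0, -0.0038, 0, 0, 0]]]' | python3 nudge.py;  echo '[[[0.085, -0.0025, 0, 0, 0, 0, 0], [0.085, -0.005, 0, 0, 0, 0, 0], [0.085, -0.0075, 0, 0, 0, 0, 0], [0.085, -0.01, 0, 0, 0, 0, 0], [0.085, -0.0125, 0, 0, 0, 0, 0]]]' | python3 nudge.py
python3 - <<'E'
from h import *
c=optics.calibration('wrist');w=optics.grab_frame('wrist')
a=optics.grab_frame('side')[140:300,250:440];a=cv2.resize(a,(475,400));cv2.imwrite('pics/c4.png',cv2.resize(np.hstack([a,w]),(800,287)))
print(G(sensors.observe()['position']))
E
```

```text
clock: 6.75
position: [0.5382, -0.1515, 0.0142]
tool_rot: [3.142, -0.001, 3.133]
force: [-5.0, -0.4, 3.6]
grip_width: 0.0849
finger_force: 2.8
clock: 7.38
position: [0.549, -0.1515, 0.0143]
tool_rot: [-3.141, 0.001, 3.133]
force: [0.0, -0.5, -0.9]
grip_width: 0.0849
finger_force: 0.0
[-0.0483  0.0207]
```

View pics/c4.png

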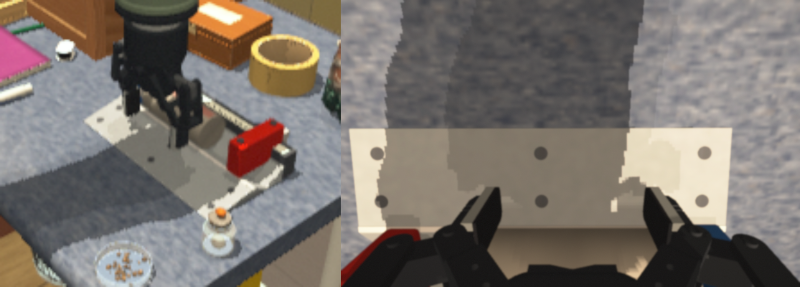

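Contact force is zero, so the core appears to have dropped in. I'll back off and lift away, then check from above. I'll also work out where the tall post is.

In the tool's units: -0.12 m / 0.8 = -0.15, 0.11 m / 0.8 = 0.1375.

```bash
echo '[[[0.085, 0.01, 0, 0, 0, 0, 0], [0.085, 0.0375, 0, -0.025, 0, 0, 0], [0.085, 0.0625, 0, -0.0875, 0, 0, 0], [0.085, 0.0625, 0.0625, -0.15, 0, 0, 0], [0.085, 0.0625, 0.1375, -0.15, 0, 0, 0]]]' | python3 nudge.py;echo '[[[0.085, 0.0125, 0.075, 0, 0, 0, 0], [0.085, 0.025, 0.15, 0, 0, 0, 0], [0.085, 0.0375, 0.2, 0, 0, 0, 0]]]' | python3 nudge.py
python3 - <<'E'
from h import *
look('t5')
for n,pp in dict(side=[(510,0),(463,200),(415,400),(590,0),(530,200),(470,400)],top=[(447,142),(490,70),(540,0)]).items():
    e=optics.calibration(n)['eye']; print(n,e,[np.round(np.arctan2(*((ray(n,*p,-9e9)-e)[[1,0]]/-1*np.sign((ray(n,*p,-9e9)-e)[2])*1)),3) if 0 else np.round((lambda d:d/np.linalg.norm(d))((ray(n,*p,e[2]-1)-e)[:2]),3) for p in pp])
E
```

```text
clock: 8.1
position: [0.5002, -0.0449, 0.1367]
tool_rot: [3.142, 0.005, 3.129]
force: [1.7, 1.4, -0.9]
grip_width: 0.0847
finger_force: 0.0
clock: 8.48
position: [0.4698, 0.1181, 0.134]
tool_rot: [3.141, 0.0, 3.135]
force: [-0.2, 0.2, 0.4]
grip_width: 0.0849
finger_force: 0.0
tcp [0.4686 0.1226 0.1338] G [-0.131   0.2941] F [-0.5  8.9 -0.6]
side [ 0.0768684  -0.69655153  0.56769046] [array([0.881, 0.473]), array([0.882, 0.471]), array([0.882, 0.471]), array([0.939, 0.344]), array([0.945, 0.326]), array([0.957, 0.29 ])]
top [ 0.35369325 -0.12025485  0.9551633 ] [array([ 0.783, -0.623]), array([ 0.808, -0.589]), array([ 0.811, -0.585])]
```

View pics/t5.png

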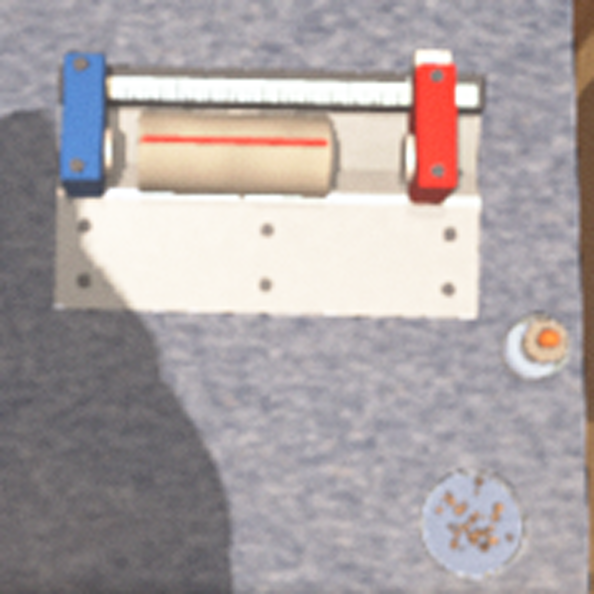

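The core lies square in the V with the crayon line parallel, about 13 mm short of the blue anvil; dish and vial are unmoved. The post is at about (0.69, −0.37), so I'll keep clear of it while going behind the red head with the fingers shut.

In the tool's units: -0.3 m / 0.8 = -0.375, -0.12 m / 0.8 = -0.15.

```bash
echo '[[[0, -0.0075, -0.075, 0, 0, 0, 0], [0, -0.015, -0.15, 0, 0, 0, 0], [0, -0.0225, -0.225, 0, 0, 0, 0], [0, -0.03, -0.3, 0, 0, 0, 0], [0, -0.0375, -0.375, 0, 0, 0, 0]]]' | python3 nudge.py; echo '[[[0, -0.025, -0.0688, 0, 0, 0, 0], [0, -0.0625, -0.1313, 0, 0, 0, 0], [0, -0.11, -0.165, 0, 0, 0, 0], [0, -0.11, -0.165, 0, 0, 0, 0]]]' | python3 nudge.py
python3 - <<'E'
from h import *
s=sensors.observe();print(s['qpos'],s['tool_rot'],s['grip_width']);look('t6',90,270,280,460)
E
```

```text
clock: 9.15
position: [0.4976, -0.1868, 0.134]
tool_rot: [3.141, 0.0, 3.133]
force: [0.6, 0.2, -0.7]
grip_width: -0.0
finger_force: 0.0
clock: 9.65
position: [0.5856, -0.3195, 0.1332]
tool_rot: [-3.141, 0.0, 3.131]
force: [-0.8, 0.6, -1.6]
grip_width: -0.0002
finger_force: 0.0
[ 0.2574593   0.7104931   0.24398481  1.57222993 -0.20451761  0.88369595
  2.13512827] [-3.14094709e+00  8.23570391e-05  3.13119068e+00] -0.00017548049879881784
tcp [ 0.5845 -0.3182  0.1331] G [-0.0114 -0.1457] F [-0.3  0.3  0. ]
```

View pics/t6.png

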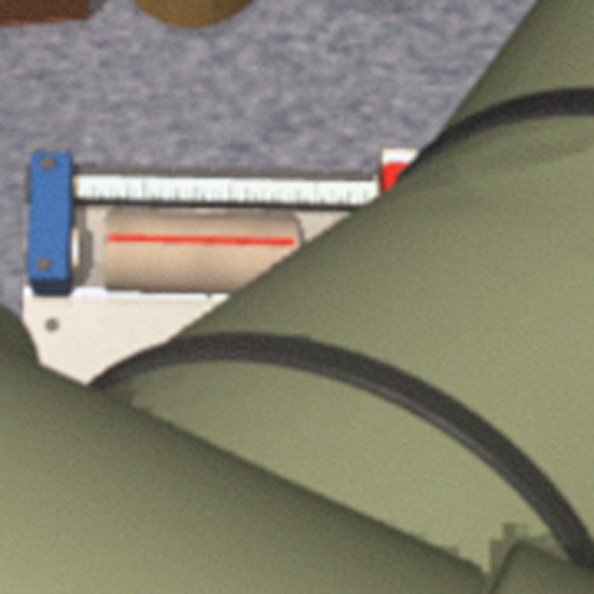

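The core is still seated and the gripper is behind the red head with about 28 mm clearance. Descending.

In the tool's units: 0.093 m / 0.8 = 0.1163, 0.085 m / 0.8 = 0.1063.

```bash
echo '[[[0, -0.0075, 0, 0.0375, 0, 0, 0], [0, -0.0075, 0.0025, 0.075, 0, 0, 0], [0, -0.0075, 0.0063, 0.1063, 0, 0, 0], [0, -0.0075, 0.0125, 0.1163, 0, 0, 0], [0, -0.0075, 0.0175, 0.1163, 0, 0, 0]]]' | python3 nudge.py; echo '[[[0, 0, 0.0063, 0, 0, 0, 0], [0, 0, 0.0125, 0, 0, 0, 0], [0, 0, 0.0188, 0, 0, 0, 0], [0, 0, 0.025, 0, 0, 0, 0], [0, 0, 0.0313, 0, 0, 0, 0]]]' | python3 nudge.py
python3 - <<'E'
from h import *
print(G(sensors.observe()['position']))
a=optics.grab_frame('side')[150:300,290:490];cv2.imwrite('pics/s7.png',cv2.resize(a,None,fx=3,fy=3))
E
```

```text
clock: 10.32
position: [0.5909, -0.3028, 0.0413]
tool_rot: [3.141, -0.0, 3.133]
force: [0.4, -1.0, 0.3]
grip_width: 0.0001
finger_force: 0.0
clock: 10.95
position: [0.5916, -0.2784, 0.0412]
tool_rot: [-3.141, 0.0, 3.133]
force: [1.1, -2.4, 1.6]
grip_width: 0.0002
finger_force: 1.1
[-0.0046 -0.1058]
```

View pics/s7.png

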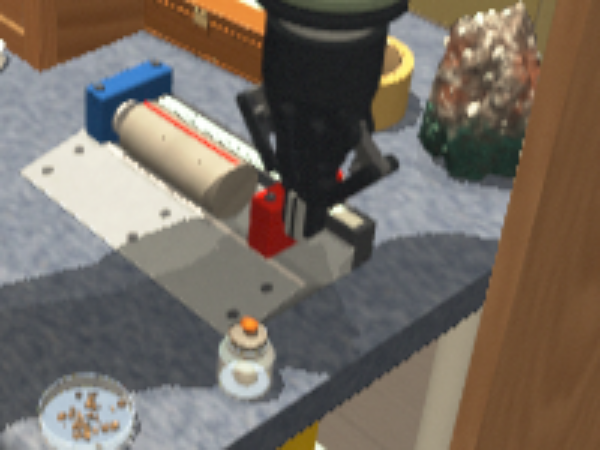

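The shut fingers push the red head (2.4 N) and the vial is clear. Continuing, watching the force.

```bash
echo '[[[0, 0, 0.0075, 0, 0, 0, 0], [0, 0, 0.015, 0, 0, 0, 0], [0, 0, 0.0225, 0, 0, 0, 0], [0, 0, 0.03, 0, 0, 0, 0], [0, 0, 0.0375, 0, 0, 0, 0]]]' | python3 nudge.py; echo '[[[0, 0, 0.0038, 0, 0, 0, 0], [0, 0, 0.0075, 0, 0, 0, 0], [0, 0, 0.01, 0, 0, 0, 0], [0, 0, 0.0125, 0, 0, 0, 0], [0, 0, 0.015, 0, 0, 0, 0]]]' | python3 nudge.py
python3 - <<'E'
from h import *
print(G(sensors.observe()['position']))
E
```

```text
clock: 11.62
position: [0.5917, -0.2481, 0.041]
tool_rot: [-3.142, -0.0, 3.133]
force: [1.2, -1.4, 2.2]
grip_width: -0.0001
finger_force: 1.2
clock: 12.25
position: [0.5918, -0.2372, 0.041]
tool_rot: [-3.141, 0.0, 3.132]
force: [0.6, -5.7, 0.4]
grip_width: 0.0001
finger_force: 3.0
[-0.0047 -0.0646]
```

Now it's sliding the core too (5.7 N). About 6 mm should remain, so I'll use 1 mm steps until the force rises.

The manual's scale: shifts go in shares of 0.8 m and turns go in shares of pi rad. Converting my numbers, 0.004 m / 0.8 = 0.005, 0.003 m / 0.8 = 0.0038.

```bash
echo '[[[0, 0, 0.0013, 0, 0, 0, 0], [0, 0, 0.0025, 0, 0, 0, 0], [0, 0, 0.0038, 0, 0, 0, 0], [0, 0, 0.005, 0, 0, 0, 0]]]' | python3 nudge.py; echo '[[[0, 0, 0.0013, 0, 0, 0, 0], [0, 0, 0.0013, 0, 0, 0, 0]]]' | python3 nudge.py; echo '[[[0, 0, 0.0013, 0, 0, 0, 0], [0, 0, 0.0013, 0, 0, 0, 0]]]' | python3 nudge.py; python3 -c "
from h import *
im=optics.grab_frame('side')[150:300,290:490];cv2.imwrite('pics/s8.png',cv2.resize(im,None,fx=3,fy=3));print(G(sensors.observe()['position']))"
```

```text
clock: 12.75
position: [0.5919, -0.2332, 0.041]
tool_rot: [-3.141, 0.0, 3.132]
force: [1.5, -5.4, 0.3]
grip_width: 0.0003
finger_force: 3.0
clock: 13.0
position: [0.5918, -0.232, 0.041]
tool_rot: [-3.141, 0.0, 3.132]
force: [0.3, -4.6, -0.2]
grip_width: 0.0002
finger_force: 2.5
clock: 13.25
position: [0.5919, -0.2311, 0.041]
tool_rot: [-3.141, 0.0, 3.132]
force: [0.9, -5.2, 0.6]
grip_width: -0.0001
finger_force: 2.6
[-0.0048 -0.0585]
```

In the tool's units: 0.001 m / 0.8 = 0.0013.

```bash
for i in 1 ; do echo '[[[0, 0, 0.0013, 0, 0, 0, 0], [0, 0, 0.0013, 0, 0, 0, 0]]]' | python3 nudge.py|grep -E 'pos|force'; done;  echo '[[[0, 0, 0.0013, 0, 0, 0, 0], [0, 0, 0.0013, 0, 0, 0, 0]]]' | python3 nudge.py|grep -E 'pos|force'
```

```text
position: [0.5918, -0.2302, 0.041]
force: [0.4, -6.2, 0.5]
finger_force: 3.1
position: [0.5918, -0.2302, 0.0411]
force: [2.0, -9.9, -2.3]
finger_force: 5.3
```

In the tool's units: 0.001 m / 0.8 = 0.0013.

```bash
echo '[[[0, 0, 0.0013, 0, 0, 0, 0], [0, 0, 0.0013, 0, 0, 0, 0]]]' | python3 nudge.py|grep -E 'pos|force'; echo '[[[0, 0, -0.005, 0, 0, 0, 0], [0, 0, -0.0188, 0, 0, 0, 0], [0, 0, -0.0438, 0, 0, 0, 0], [0, 0, -0.0688, -0.0375, 0, 0, 0], [0, 0, -0.0688, -0.1125, 0, 0, 0]]]' | python3 nudge.py; echo '[[[0, 0.05, 0.025, -0.0375, 0, 0, 0], [0, 0.0875, 0.1, -0.0375, 0, 0, 0], [0, 0.1125, 0.175, -0.0375, 0, 0, 0], [0, 0.1375, 0.25, -0.0375, 0, 0, 0], [0, 0.1625, 0.325, -0.0375, 0, 0, 0]]]' | python3 nudge.py; echo '[[[0, 0, 0.075, 0, 0, 0, 0], [0, 0, 0.15, 0, 0, 0, 0], [0, 0, 0.1875, 0, 0, 0, 0], [0, 0, 0.1875, 0, 0, 0, 0]]]' | python3 nudge.py; python3 -c "
from h import *
look('t9')"
```

```text
position: [0.5918, -0.2301, 0.0411]
force: [2.3, -15.2, -2.9]
finger_force: 7.5
clock: 14.68
position: [0.5895, -0.2852, 0.1302]
tool_rot: [3.141, -0.004, 3.13]
force: [-0.1, 0.1, 1.0]
grip_width: -0.0001
finger_force: 0.0
clock: 15.3
position: [0.4655, -0.027, 0.1613]
tool_rot: [3.142, 0.001, 3.132]
force: [2.3, 0.4, 0.3]
grip_width: 0.0002
finger_force: 0.0
clock: 15.8
position: [0.4675, 0.1237, 0.161]
tool_rot: [3.141, 0.0, 3.136]
force: [0.1, -1.5, -0.1]
grip_width: 0.0
finger_force: 0.0
tcp [0.4676 0.122  0.161 ] G [-0.132   0.2935] F [-0.6 -1.3 -0.1]
```

View pics/t9.png

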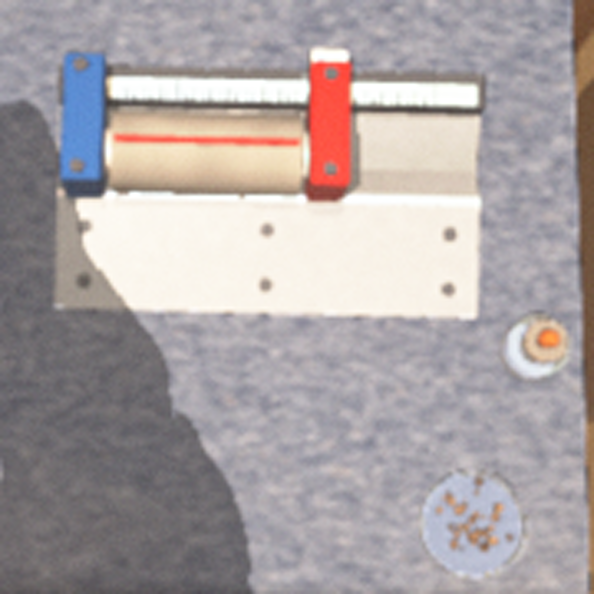

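The core is snug between the anvils in the V. The vial and dish are unmoved and the robot is clear. Handing in.

```bash
python3 -c "
from workcell import bot, optics, order, sensors
print(order.job_done())"
```

```text
the job is handed in; nothing more can be done
None
```

The core was rolled up the ramp into the V and lies square, held snug end to end between the anvils (the head stalled at 15 N on the last push); the vial and dish stand where they were, and the job is handed in with the robot clear at about 16 s.

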